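Match the seal time to the cooling time on the pouch sealer

ROBOT

A 7-joint arm with a two-finger parallel gripper is mounted at the origin on the work surface. World frame = base frame: x ahead of the robot, y to its left, z up, the work surface at z = 0. Lengths are in m, angles in rad, forces in N, time in s.
With the tool pointing down it reaches from about 0.35 to 0.9 m from the base axis. Payload 8.1 kg.
Tool frame: the origin (TCP) lies at the centre of the arm's flange, where the gripper is bolted on; the fingertips stand 178 mm ahead of it and the grasp point (between the pads) lies 159 mm ahead of it; z points along the fingers, y is the line along which they close (so a half turn about z gives the same grasp; the last joint's range is limited). The gripper opens to 92 mm and grips with 3 to 60 N. Pads are 19 mm wide; open, the fingers measure 130 mm over their backs; the gripper's body (75 mm by 190 mm) begins 47 mm behind the grasp point.
Start: joints at [-1.318, 0.434, 0.025, 1.573, -0.012, 1.134, -0.075], TCP at [0.218, 0.586, 0.405] pointing down, gripper open.
Joint ranges: [-2.62, 2.62], [-0.44, 2.09], [-1.27, 1.32], [0.08, 2.57], [-1.32, 4.46], [0.12, 2], [-2.74, 2.74]. Speed limits (rad/s): [2.22, 2.22, 3.01, 3.01, 3.14, 3.14, 3.14].

INTERFACE

Orientations are given as a rotation vector (axis times angle).
In Python, from cell import arm gives the robot as it stands. The module is installed in compiled form; this text tells all that it offers.
- The arm moves only by the shell command python3 -m inch 'ROWS' [FORCE]. ROWS is text: rows parted by semicolons, each of 5 numbers parted by spaces: the shift along the tool's x, y, z in m, then the turn about the tool's z in rad, then the finger opening in m, from 0 to 0.0918. In form: x y z roll fingers; .... A call has 1 to 5 rows; each row is the pose to reach, as a shift and turn from the pose commanded when the call began, along the tool's axes at that moment; what a row does not reach only later rows make up. A row lasts 1/10 s, in which the tool goes at most 50 mm and 8.59 degrees, less where a joint would pass 70% of its speed; a pose out of reach is approached as far as the arm can. A call with a gripper value outside its range is refused whole. The fingers move at their own pace and stop on an object; FORCE is the grip in N (left out, the last holds). Time passes only in rows, so rows that repeat a pose let the fingers close. It gives the time, the measured TCP pose, the force, the opening and the grip force at its end, in the units of the state.
- arm.observe(): the state, without advancing time (a new reading comes with each control period).
- arm.get_image(name): name is "scene" or "top" or "wrist"; returns the picture (420x560x3 uint8, red, green, blue); there is no depth.
- arm.get_calibration(name): a dict with "intrinsics" (3x3 intrinsics, pixels), "distortion" ([k1, k2, p1, p2, k3] as OpenCV has them; the pictures are not rectified), "pose" (4x4, takes a point from camera to world coordinates). Camera axes: x right, y up, looking along -z (the intrinsics and any distortion apply to the point x, -y, -z); pixel columns grow to the right and rows downward; lengths in m; the calibration is good to about 2 mm. A picture is of the moment at which its call begins: read the wrist's pose just before it. get_calibration takes no time and is no camera call; for the wrist camera it gives the pose at the moment of the call.
- arm.sign_off(): hands the job in; it is judged then, once.
Trained networks look in the newest picture that a camera, given by its name, has taken for a name from the list of things; names that differ only in an ending like _2 or _b are one class to them, and where a whole thing is asked for, a point or a joint stands for the part that bears it (a point fixed in the world has none). Each returns a list of dicts, best first, with "conf" (0 to 1); they miss things now and then, are a little off and sometimes report something else, mostly with a low value. They report only what shows in the picture. A call takes as long as a camera call.
- arm.look_for(camera, query): "point" ([row, column] in pixels, amid what is visible of it).
- arm.silhouettes(camera, query): "region" (420x560 bool, what is visible of it) and "point" ([row, column] in pixels, amid what is visible of it).
- arm.place_of(camera, query): "point" ([row, column] in pixels: a listed point, or the origin of a listed thing).
The state is a dict: "clock": time; "joints": joint angles; "dq": joint speeds; "joint_efforts": joint torques, N m; "position": TCP position; "ee_rot": TCP orientation; "force": force on the tool from outside, world axes, zero at the start; "ft_torque": the same for the moment, N m; "width": opening from 0.0 (shut) to 1.0 (fully open); "gripper_force": force on a finger pad.
Only numpy, scipy, OpenCV 4.12 (cv2) and the standard library are available. Lean on these libraries where they do the work, as an engineer would, in place of code of your own. Each camera call takes 0.05 s, during which the arm holds its last target. There are 200 camera calls.

TASK

The sealer's dial has two nested controls: bring the outer ring (sealing time) round to the same setting as the inner knob (cooling time), so that the two pointers line up as nearly as the ring's clicks allow. The ring turns only while it is pushed right in against its spring to the stop; push and turn it with a gentle hand, never forcing its lock or jamming it on its stop, and let it spring back up locked. Leave the inner knob exactly as it is set and do not disturb the other things on the bench.

Things in the scene. Friction and masses are not known exactly. Their poses are not given: they have to be found in the camera images.
- sealer: white table-top pouch sealer, fixed, case 75 mm high. Origin on the bench right below the dial axis; x away from the operator, y to the operator's left. Case from x -90 to +180 mm, y -310 to +100 mm; its flat top is the panel. Jaw bar across it at x 110 to 172 mm, 58 mm above the panel; rocker switch (8 mm high) at y -112, pilot lamps at y -150 to -175 mm
- dial_axis (a point): the point on the dial's vertical axis at the height of the panel
- outer_ring: black outer ring of the dial: a skirt 72 mm across, 4 mm thick, and above it a knurled grip 48 mm across, 22 mm tall. With the ring up the skirt's top is 14 mm and the grip's top 36 mm above the panel; nothing but the inner knob lies within 65 mm of the axis. Origin on the axis at panel height when up, sinking with the ring; z up, x along its white pointer line
- ring_pointer (a point): outer end of the ring's pointer line, on top of the skirt, 33 mm from the axis and 14 mm above the panel when the ring is up
- inner_pointer (a point): tip of the inner knob's white pointer line, 15 mm from the dial axis, 50 mm above the panel; its x axis points outward along that line. The black inner knob stands out of the ring's middle: 30 mm across, from 37 to 50 mm above the panel, with a pointer bar 7 mm wide across its top, up to 56 mm. It turns very easily and does not sink with the ring
- seal_time (a joint): angle of the outer ring (rad), clockwise seen from above positive; 0 when its pointer points along the sealer's x; can be turned from -1.9 to 1.9. It has a click at every whole multiple of 15 degrees (0.262 rad), counted from 0, with 2 degrees of play each way; let go between two clicks, it usually slips into the nearest by itself
- cool_time (a joint): angle of the inner knob (rad), same zero and sense as seal_time: the pointers line up when both are equal
- seal_press (a joint): how far the ring is pushed in (m), 0 when up and locked. It is free to turn only when pushed in to within 0.5 mm of its stop; how deep the stop lies differs from machine to machine, 3.5 to 9 mm. A spring resists: 4 N to start, then 0.6 N more per mm. The stop and the lock bear at most 10 N on top of that, so a steady push of 11 to 13 N in all is right at any depth; a ring not fully in must not be twisted hard
- marker_top: black marker pen, 140 x 12 mm, lying on the right part of the sealer's panel; leave it
- tape_roll: roll of tape, 88 mm across, 24 mm high, lying on the right part of the sealer's panel; leave it
- marker_table: black marker pen, 140 x 12 mm, on the bench; leave it
- case_stack_a: stack of six flat plastic cases, 128 x 145 x 63 mm, on the bench; leave it
- case_stack_b: stack of three flat plastic cases, 128 x 145 x 32 mm, on the bench; leave it
- packet_box: open cardboard box of packets, 160 x 110 x 100 mm, on the bench; leave it

How it is judged:
By the outcome, as a careful person would: the job done as asked, in the order asked, and still so for the second after the job is handed in, with the robot touching nothing.
It also fails if it takes over 48 s, if anything falls off the work surface, if the arm or the gripper's body presses on something with over 40 N, if the wrist force passes 120 N, or if a joint passes its speed limit or range.

## Working session

There is one attempt and no reset: what is moved stays moved. The work goes in short steps, Python scripts to look and compute and a shell command to move; the robot and the scene stay as the last step left them, time stands still between calls to the robot, and variables do not carry over. Pictures are saved under pics/ and viewed, at most 10 in all, crops included, and the job is handed in when it is done.

```bash
mkdir -p pics
cat > h.py <<'E'
import numpy as np, cv2
from cell import arm
from scipy.spatial.transform import Rotation as R
def ray(cam,pt,cal=None):
    c=cal or arm.get_calibration(cam); K=np.array(c["intrinsics"],float); d=np.array(c["distortion"],float); P=np.array(c["pose"])
    u=cv2.undistortPoints(np.array([[[pt[1],pt[0]]]],float),K,d)[0,0]
    return P[:3,3], P[:3,:3]@np.array([u[0],-u[1],-1.0])
def onz(cam,pt,z,cal=None):
    o,v=ray(cam,pt,cal); return o+v*(z-o[2])/v[2]
def save(cam,name):
    im=arm.get_image(cam); cv2.imwrite("pics/"+name,im[:,:,::-1]); return im
E
python3 - <<'E'
from h import *
np.set_printoptions(precision=4,suppress=True)
s=arm.observe(); print({k:np.round(v,4) for k,v in s.items()}); print(R.from_rotvec(s["ee_rot"]).as_matrix())
a=save("scene","s.png"); b=save("top","t.png"); 
for q,z in(("dial_axis",.075),("ring_pointer",.089),("inner_pointer",.125),("sealer",0)):
  for c in("top","scene"):
    for r in arm.place_of(c,q)[:2]: print(c,q,r["conf"],r["point"],onz(c,r["point"],z))
for c in ("top","scene","wrist"): print(c,arm.get_calibration(c)["pose"])
E
```

```text
{'clock': np.float64(0.0), 'joints': array([-1.3176,  0.4352,  0.025 ,  1.5741, -0.0116,  1.134 , -0.0751]), 'dq': array([-0.0002,  0.001 ,  0.0003,  0.0005,  0.0006, -0.0008,  0.0007]), 'joint_efforts': array([ -0.    , -66.7849,   0.985 , -31.4475,  -0.0605,   0.0426,
         0.0002]), 'position': array([0.2177, 0.5856, 0.4039]), 'ee_rot': array([-0.5561, -3.0918,  0.0025]), 'force': array([-0.3524, -0.3488, -0.3092]), 'ft_torque': array([0.0147, 0.0318, 0.0081]), 'gripper_force': np.float64(0.0), 'width': np.float64(0.9969)}
[[-0.9373  0.3484 -0.0004]
 [ 0.3484  0.9373 -0.0015]
 [-0.0001 -0.0016 -1.    ]]
top dial_axis 0.83 [156.8, 234.7] [0.579  0.0519 0.075 ]
scene dial_axis 0.76 [226.3, 345.4] [0.5683 0.0521 0.075 ]
top ring_pointer 0.77 [148.4, 227.4] [0.598 0.07  0.089]
scene ring_pointer 0.66 [227.3, 360.3] [0.602  0.0679 0.089 ]
scene ring_pointer 0.55 [160.0, 402.1] [0.5116 0.3256 0.089 ]
top inner_pointer 0.59 [153.5, 235.0] [0.5772 0.0478 0.125 ]
scene inner_pointer 0.51 [218.4, 353.7] [0.5911 0.0518 0.125 ]
scene inner_pointer 0.18 [310.9, 304.9] [ 0.7013 -0.2035  0.125 ]
top sealer 0.74 [159.4, 234.1] [0.5869 0.0587 0.    ]
top sealer 0.7 [165.6, 234.9] [0.5696 0.0563 0.    ]
scene sealer 0.57 [246.1, 344.3] [0.5727 0.0515 0.    ]
top [[ 0.0045  0.9962 -0.0869  0.3212]
 [-1.      0.0052  0.0084 -0.0359]
 [ 0.0088  0.0869  0.9962  1.3481]
 [ 0.      0.      0.      1.    ]]
scene [[ 0.6485 -0.5648  0.5104  1.1076]
 [ 0.761   0.4972 -0.4167 -0.5902]
 [-0.0184  0.6586  0.7522  1.0701]
 [ 0.      0.      0.      1.    ]]
wrist [[ 0.3487 -0.9038 -0.2482  0.1509]
 [ 0.9372  0.3363  0.0922  0.6116]
 [ 0.0001 -0.2648  0.9643  0.3862]
 [ 0.      0.      0.      1.    ]]
```

View pics/t.png

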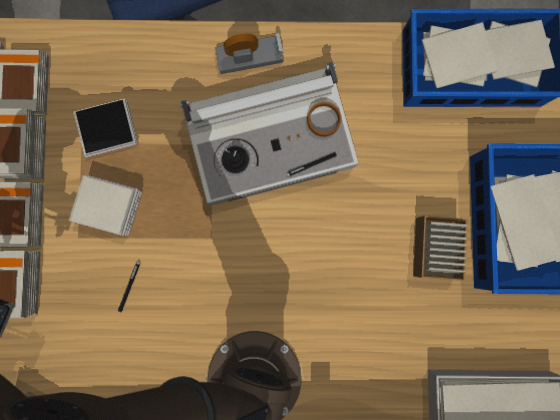

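View pics/s.png

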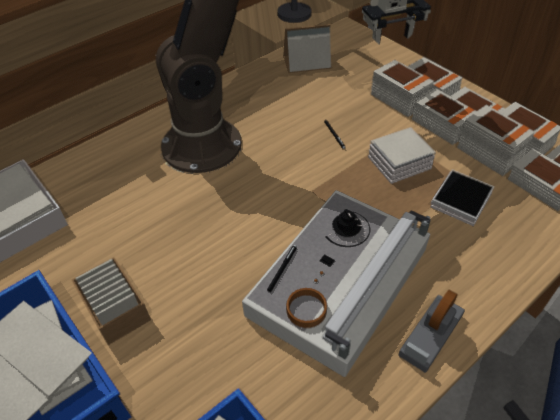

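The top view shows the sealer yawed about +15°, with its dial near pixel (row 157, col 235), or world (0.577, 0.052). The scene view agrees, with the dial near (225, 347). Next I move above it.

```bash
python3 -m inch '-.5226 -.3755 0 0 .0918;-.5226 -.3755 0 0 .0918;-.5226 -.3755 0 0 .0918;-.5226 -.3755 0 0 .0918;-.5226 -.3755 0 0 .0918'
python3 - <<'E'
from h import *
s=arm.observe();M=R.from_rotvec(s["ee_rot"]).as_matrix();print(M.T@(np.array([.577,.052,.405])-s["position"]),s["joints"])
E
```

```text
clock: 1.0
position: [0.358, 0.3766, 0.405]
ee_rot: [0.556, 3.092, 0.001]
force: [0.9, 1.1, -0.2]
width: 1.002
gripper_force: 0.0
[-3.18323965e-01 -2.27943739e-01 -1.09428990e-04] [-0.98685333  0.26189005  0.09166649  1.83327213 -0.02743056  1.04693296
  0.33041273]
```

```bash
python3 -m inch '-.318 -.228 0 0 .0918;-.318 -.228 0 0 .0918;-.318 -.228 0 0 .0918;-.318 -.228 0 0 .0918;-.318 -.228 0 0 .0918' && python3 -m inch '-.116 -.082 0 0 .0918;-.116 -.082 0 0 .0918;-.116 -.082 0 0 .0918;-.116 -.082 0 0 .0918'
python3 - <<'E'
from h import *
np.set_printoptions(precision=4,suppress=True)
s=arm.observe();M=R.from_rotvec(s["ee_rot"]).as_matrix();print(s["clock"],s["position"],s["joints"],M)
cal=arm.get_calibration("wrist")
im=save("wrist","w1.png")
for q,z in(("dial_axis",.075),("ring_pointer",.089),("inner_pointer",.125)):
    for r in arm.place_of("wrist",q)[:2]: print(q,r["conf"],r["point"],onz("wrist",r["point"],z,cal))
E
```

```text
clock: 1.5
position: [0.4977, 0.1692, 0.4051]
ee_rot: [0.556, 3.091, 0.001]
force: [0.7, 0.9, 0.6]
width: 0.999
gripper_force: 0.0
clock: 1.9
position: [0.5793, 0.0472, 0.4049]
ee_rot: [0.569, 3.087, -0.005]
force: [-0.0, -0.9, -0.5]
width: 1.005
gripper_force: 0.0
1.9 [0.5793 0.0472 0.4049] [-0.3845  0.3652  0.2873  1.7014 -0.1103  1.0896  1.1418] [[-0.9342  0.3567  0.0021]
 [ 0.3567  0.9342 -0.0034]
 [-0.0032 -0.0025 -1.    ]]
ring_pointer 0.28 [220.1, 280.8] [0.5956 0.0426 0.089 ]
inner_pointer 0.79 [223.4, 284.2] [0.5889 0.0478 0.125 ]
```

View pics/w1.png

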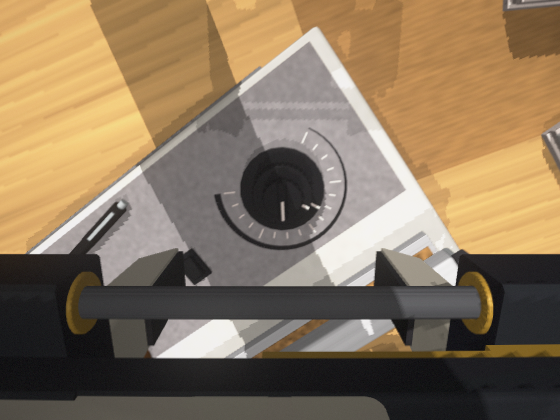

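The dial is centred near row 188, col 282. The inner pointer line runs down to about (222, 283), and the ring's line looks to be near (210, 318). I'll enlarge it.

Run:
```python
from h import *
im=cv2.imread("pics/w1.png")[120:255,210:355]
im=cv2.convertScaleAbs(im,alpha=1.6,beta=25)
cv2.imwrite("pics/w1c.png",cv2.resize(im,None,fx=4.4,fy=4.4,interpolation=cv2.INTER_CUBIC))
```

```text
(no output)
```

View pics/w1c.png

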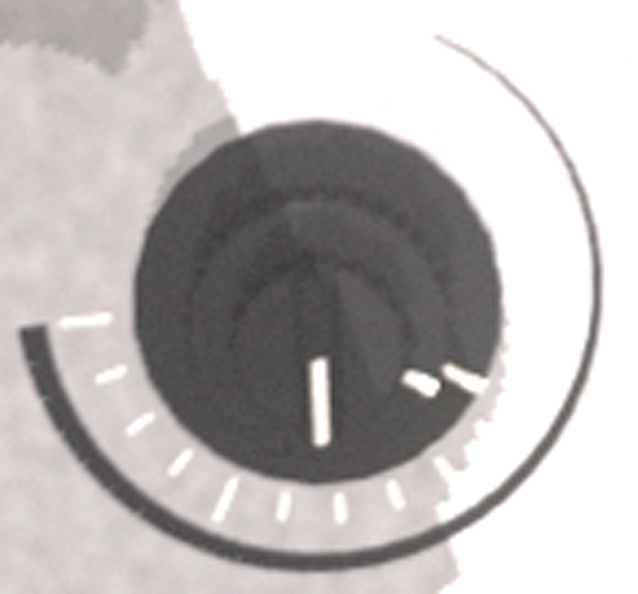

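Run:
```python
from h import *
np.set_printoptions(precision=4,suppress=True)
cal=arm.get_calibration("wrist")
p=lambda x,y,z: onz("wrist",(120+(y-2.2)/4.4+.5,210+(x-2.2)/4.4+.5),z,cal)
C=np.mean([p(135,301,.089),p(500,301,.089),p(318,120,.089),p(318,482,.089)],0);print("skirt centre",C, np.linalg.norm(p(135,301,.089)-p(500,301,.089)))
def ang(a,b):d=b-a;return np.degrees(np.arctan2(d[1],d[0]))
so,si=p(487,388,.089),p(445,368,.089)
print("ring tip",so,ang(C,so),ang(si,so), np.linalg.norm(so-C))
ga,gb=p(405,375,.111),p(437,390,.111);print("grip seg",ga,gb,ang(C,ga),ang(C,gb))
for z in(.125,.131):
  ia,ib=p(318,360,z),p(321,443,z);print("inner",ia,ib,ang(C,ib),ang(ia,ib),np.linalg.norm(ib-C))
q=lambda c,r,z:onz("wrist",(r,c),z,cal)
print("sealer yaw edge",ang(q(318,40,.075),q(405,188,.075)))
t=lambda c,r:onz("top",(r,c),.075)
print("top yaw front edge",ang(t(207,202),t(356,163))+90)
# ticks
for x,y in((437,37),(85,320),(227,500),(284,507),(340,508),(397,495),(445,465),(181,462),(140,424),(112,375)):print((x,y),ang(C,p(x,y,.075)))
```

```text
skirt centre [0.5666 0.0625 0.089 ] 0.07050953473012189
ring tip [0.5939 0.0878 0.089 ] 42.83920003953456 43.838526847579 0.03723581972902794
grip seg [0.5802 0.0741 0.111 ] [0.5848 0.0787 0.111 ] 40.51024659025804 41.461703488567586
inner [0.5689 0.0614 0.125 ] [0.583  0.0567 0.125 ] -19.401895525051028 -18.17992607162742 0.03999718987558678
inner [0.5676 0.0618 0.131 ] [0.5813 0.0573 0.131 ] -19.555110021187126 -18.179926071627275 0.04482409169658724
sealer yaw edge 13.493328712289875
top yaw front edge 15.108021554042935
(437, 37) 134.77218097354475
(85, 320) -102.88984075101557
(227, 500) -43.15440284482314
(284, 507) -28.766480410800032
(340, 508) -14.305163628805099
(397, 495) 0.7834706858278309
(445, 465) 15.512572549904569
(181, 462) -58.2140789948703
(140, 424) -72.78752515745401
(112, 375) -87.53000915845594
```

```bash
python3 -m inch '.0173 .0098 .03 -.15 .08;.0173 .0098 .06 -.3 .075;.0173 .0098 .075 -.45 .075;.0173 .0098 .075 -.5 .075;.0173 .0098 .075 -.5 .075'
python3 - <<'E'
from h import *
np.set_printoptions(precision=4,suppress=True)
s=arm.observe();print(s["clock"],s["position"],s["joints"],R.from_rotvec(s["ee_rot"]).as_matrix())
cal=arm.get_calibration("wrist")
im=save("wrist","w2.png")
for q,z in(("dial_axis",.075),("ring_pointer",.089),("inner_pointer",.125)):
    for r in arm.place_of("wrist",q)[:2]: print(q,r["conf"],r["point"],onz("wrist",r["point"],z,cal))
c=cv2.convertScaleAbs(im[130:270,180:380,::-1],alpha=1.6,beta=25)
cv2.imwrite("pics/w2c.png",cv2.resize(c,None,fx=4,fy=4,interpolation=cv2.INTER_CUBIC))
E
```

```text
clock: 2.6
position: [0.5636, 0.0705, 0.3294]
ee_rot: [0.231, -3.132, -0.001]
force: [0.1, 0.2, 0.4]
width: 0.819
gripper_force: 0.0
2.6 [0.5636 0.0705 0.3294] [-0.3251  0.4167  0.1455  1.8162 -0.075   0.915   1.5721] [[-0.9892 -0.1468 -0.0011]
 [-0.1468  0.9892  0.0005]
 [ 0.001   0.0007 -1.    ]]
ring_pointer 0.65 [270.3, 275.3] [0.5927 0.0733 0.089 ]
inner_pointer 0.78 [280.7, 231.6] [0.5866 0.0476 0.125 ]
```

View pics/w2c.png

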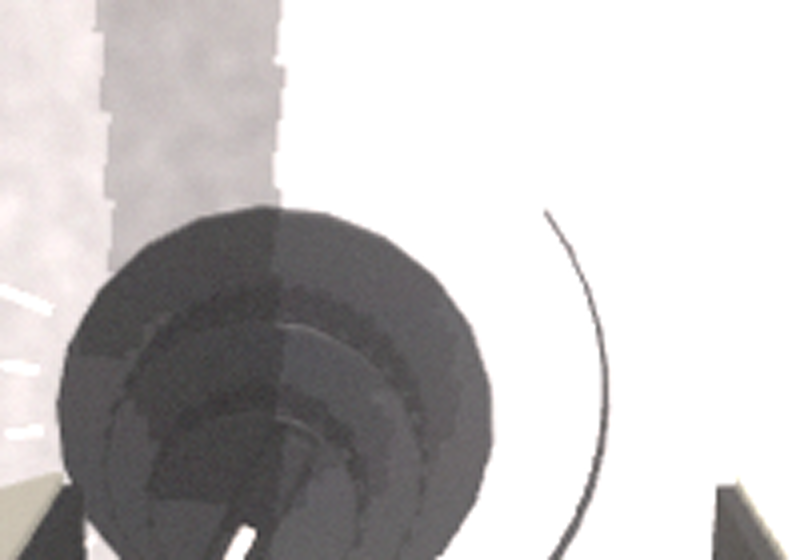

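The skirt circle is centred near crop (276, 424), which is full-frame (row 236, col 249). The fingers straddle it off-centre, so I'll work out the correction.

Run:
```python
from h import *
from scipy.optimize import least_squares
np.set_printoptions(precision=4,suppress=True)
cal=arm.get_calibration("wrist")
g=cv2.cvtColor(cv2.imread("pics/w2.png"),cv2.COLOR_BGR2GRAY)
pts=[(58,405),(72,340),(110,285),(165,240),(265,207),(330,215),(415,262),(470,330),(490,390),(493,430),(475,500)]
W=np.array([onz("wrist",(130+y/4,180+x/4),.089,cal)[:2] for x,y in pts])
r=least_squares(lambda p:np.hypot(*(W-p[:2]).T)-p[2],[.5666,.0625,.036]);print(r.x,np.abs(r.fun).max())
s=arm.observe();M=R.from_rotvec(s["ee_rot"]).as_matrix()
print(M.T@np.array([*(r.x[:2]-s["position"][:2]),0]),s["position"])
# triangulation check: edge-pair at grip top (z .111)
W=np.array([onz("wrist",(130+y/4,180+x/4),.111,cal)[:2] for x,y in [(105,430),(150,340),(280,322),(340,342),(400,395),(424,450)]])
r=least_squares(lambda p:np.hypot(*(W-p[:2]).T)-.024,[.5666,.0625]);print(r.x,r.fun)
```

```text
[0.5723 0.0518 0.0358] 0.00051578391899363
[-0.0055 -0.0189 -0.    ] [0.5642 0.0697 0.3303]
[0.5722 0.051 ] [-0.0003  0.0015 -0.0008 -0.0006  0.0002  0.0009]
```

```bash
python3 -m inch '-.005 -.0182 -.02 0 .075;-.005 -.0182 -.02 0 .075;-.005 -.0182 -.02 0 .075;-.005 -.0182 -.02 0 .075;-.005 -.0182 -.02 0 .075'
python3 - <<'E'
from h import *
np.set_printoptions(precision=4,suppress=True)
s=arm.observe();cal=arm.get_calibration("wrist")
im=save("wrist","w3.png")
np.savez("w3.npz",pose=cal["pose"],p=s["position"],M=R.from_rotvec(s["ee_rot"]).as_matrix())
print(s["position"],s["dq"],arm.observe()["position"])
c=cv2.convertScaleAbs(im[150:300,180:380,::-1],alpha=1.5,beta=25)
cv2.imwrite("pics/w3c.png",cv2.resize(c,None,fx=4,fy=4,interpolation=cv2.INTER_CUBIC))
E
```

```text
clock: 3.3
position: [0.5714, 0.0524, 0.3492]
ee_rot: [0.227, -3.132, -0.0]
force: [0.0, 0.9, -0.4]
width: 0.817
gripper_force: 0.0
[0.5714 0.0524 0.3492] [ 0.0024  0.0012  0.0023 -0.0022  0.0009  0.0009  0.0032] [0.5715 0.0523 0.3492]
```

View pics/w3c.png

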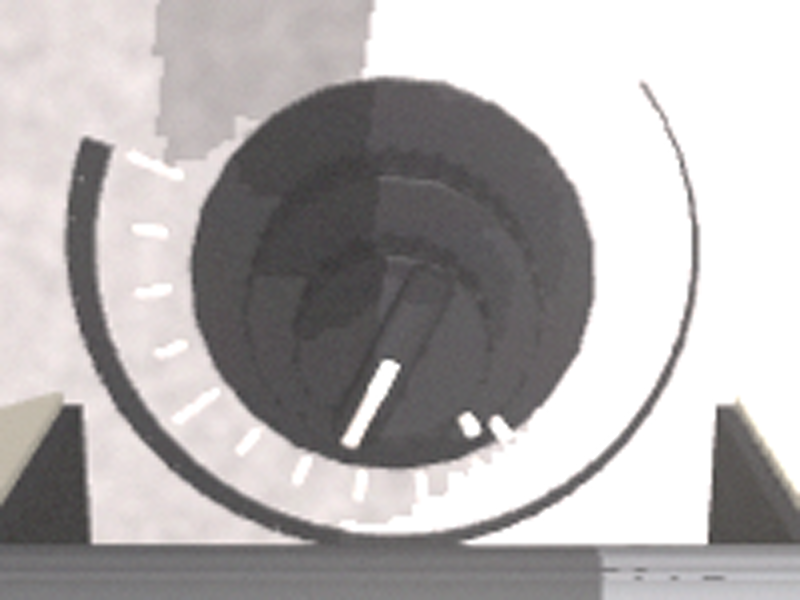

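The whole dial shows: skirt centre near crop (393, 272), inner line from (390, 362) to (350, 445), and ring line from (491, 418) to (512, 445).

Run:
```python
from h import *
from scipy.optimize import least_squares
np.set_printoptions(precision=4,suppress=True)
d=np.load("w3.npz");cal=arm.get_calibration("wrist");cal["pose"]=d["pose"]
p=lambda x,y,z: onz("wrist",(150+y/4-.4,180+x/4-.4),z,cal)[:2]
W=np.array([p(x,y,.089) for x,y in [(192,272),(594,272),(393,77),(393,467),(260,128),(525,130),(245,405),(560,380)]])
r=least_squares(lambda q:np.hypot(*(W-q[:2]).T)-q[2],[.57,.052,.036]);C=r.x[:2];print(r.x,r.fun*1e3)
print("tool shift",d["M"].T@np.array([*(C-d["p"][:2]),0]))
a=lambda v:np.degrees(np.arctan2(v[1],v[0]))
print("ring",a(p(512,445,.089)-C),a(p(491,418,.089)-C),a(p(460,413,.111)-C),a(p(477,434,.111)-C))
for z in (.125,.131):
  i,o=p(390,362,z),p(350,445,z);print("inner",a(o-i),a(o-C),a(i-C),np.hypot(*(o-C)),np.hypot(*(i-C)))
T=np.array([p(x,y,.075) for x,y in((155,165),(150,231),(153,291),(171,349),(196,405),(250,440),(303,470),(361,485),(422,487))])
t=np.array([a(v-C) for v in T]);print("ticks",t,np.hypot(*(T-C).T))
```

```text
[0.5707 0.0523 0.0356] [-0.1629  0.0435  0.4405  0.1029 -0.1078 -0.3181  0.0456 -0.0437]
tool shift [0.0007 0.     0.    ]
ring 43.108039714575554 42.72934015770809 42.63231714577735 43.24180421697519
inner -16.272662580780594 -13.557700197697258 2.7195180269784163 0.01745188630944272 0.0025401027047572628
inner -16.27266258078071 -16.375391770432824 -19.70165715602277 0.01504226649614922 0.00045091989032643176
ticks [-104.0882  -88.6084  -73.9007  -58.9523  -44.1968  -29.0322  -14.0791
    0.5134   15.2919] [0.0471 0.0454 0.0454 0.0457 0.0476 0.0456 0.046  0.0461 0.0464]
```

```bash
python3 -m inch '.0007 0 .04 0 .072;.0007 0 .07 0 .072;.0007 0 .078 0 .072;.0007 0 .078 0 .072;.0007 0 .078 0 .072' && python3 -m inch '0 0 0 0 .05;0 0 0 0 .046;0 0 0 0 .044;0 0 0 0 .044;0 0 0 0 .044' 10; python3 -c "
from cell import arm
print(arm.observe())"
```

```text
clock: 3.85
position: [0.5717, 0.0517, 0.2728]
ee_rot: [-0.226, 3.132, 0.0]
force: [0.1, 0.0, -0.0]
width: 0.782
gripper_force: 0.0
clock: 4.35
position: [0.5713, 0.0515, 0.2723]
ee_rot: [-0.226, 3.133, 0.0]
force: [-0.8, 0.6, 3.8]
width: 0.521
gripper_force: 10.0
{'clock': 4.35, 'joints': array([-0.28303038,  0.49473136,  0.13908629,  1.85728856, -0.09233943,
        0.79481533,  1.61906317]), 'dq': array([-1.79524774e-04,  1.60487480e-03,  9.22274504e-04,  1.10603929e-03,
       -1.17631551e-03,  1.32191752e-05,  1.28954210e-03]), 'joint_efforts': array([-2.08682776e-01, -6.20450449e+01,  2.62914978e+00, -2.37895399e+01,
       -4.68257675e-02, -3.96713906e-02, -6.84046900e-03]), 'position': array([0.57134703, 0.05152362, 0.27225498]), 'ee_rot': array([-2.25935400e-01,  3.13252406e+00,  1.09818150e-04]), 'force': array([-0.82178658,  0.60537585,  3.81317134]), 'ft_torque': array([-0.06974996,  0.04890907,  0.01037306]), 'gripper_force': 10.00073790550232, 'width': 0.521492615966822}
```

```bash
python3 -m inch '0 0 .001 0 .044;0 0 .002 0 .044' ; python3 -m inch '0 0 .001 0 .044;0 0 .001 0 .044'; python3 -m inch '0 0 .001 0 .044;0 0 .001 0 .044'
```

```text
clock: 4.55
position: [0.5713, 0.0515, 0.27]
ee_rot: [-0.226, 3.133, 0.0]
force: [-1.0, -1.0, 5.5]
width: 0.52
gripper_force: 10.0
clock: 4.75
position: [0.5714, 0.0515, 0.2689]
ee_rot: [-0.226, 3.133, 0.0]
force: [0.4, 0.6, 5.8]
width: 0.521
gripper_force: 10.0
clock: 4.95
position: [0.5714, 0.0515, 0.2679]
ee_rot: [-0.226, 3.133, -0.0]
force: [-0.2, -0.0, 5.3]
width: 0.521
gripper_force: 10.0
```

```bash
for i in 1; do python3 -m inch '0 0 .001 0 .044;0 0 .001 0 .044'; python3 -m inch '0 0 .001 0 .044;0 0 .001 0 .044'; done
```

```text
clock: 5.15
position: [0.5714, 0.0515, 0.2669]
ee_rot: [-0.226, 3.133, 0.0]
force: [0.0, 0.0, 6.6]
width: 0.52
gripper_force: 10.0
clock: 5.35
position: [0.5714, 0.0516, 0.2661]
ee_rot: [-0.226, 3.133, 0.0]
force: [-0.7, -0.3, 7.9]
width: 0.521
gripper_force: 10.0
```

```bash
python3 -m inch '0 0 .0007 0 .044;0 0 .0007 0 .044'; python3 -m inch '0 0 .0005 0 .044;0 0 .0005 0 .044'
```

```text
clock: 5.55
position: [0.5714, 0.0515, 0.2658]
ee_rot: [-0.226, 3.132, 0.0]
force: [-2.1, -0.6, 12.2]
width: 0.523
gripper_force: 10.0
clock: 5.75
position: [0.5715, 0.0515, 0.2655]
ee_rot: [-0.226, 3.132, 0.0]
force: [-2.4, -1.1, 14.1]
width: 0.52
gripper_force: 10.0
```

```bash
python3 -m inch '0 0 -.0003 0 .044;0 0 -.0003 0.05 .044;0 0 -.0003 .1 .044' 12; python3 -c "
from cell import arm
s=arm.observe();print(s['ft_torque'],s['force'])"
```

```text
clock: 6.05
position: [0.5714, 0.0515, 0.2656]
ee_rot: [-0.066, 3.14, 0.0]
force: [-1.4, -1.0, 11.4]
width: 0.52
gripper_force: 12.0
[-0.20617717  0.42172245  0.02082959] [-1.39984801 -1.02782816 11.41926662]
```

```bash
python3 -m inch '0 0 0 .08 .044;0 0 0 .16 .044;0 0 0 .24 .044;0 0 0 .32 .044;0 0 0 .4 .044'; python3 -c "
from cell import arm
s=arm.observe();print(s['ft_torque'],s['force'])"
```

```text
clock: 6.55
position: [0.5714, 0.0512, 0.2656]
ee_rot: [0.561, 3.09, 0.0]
force: [-2.4, -0.6, 11.7]
width: 0.518
gripper_force: 12.0
[-0.35253065  0.48214733  0.07658405] [-2.39608117 -0.6261986  11.68377896]
```

```bash
python3 -m inch '0 0 0 .08 .044;0 0 0 .16 .044;0 0 0 .24 .044;0 0 0 .3 .044'; python3 -m inch '0 0 0 .08 .044;0 0 0 .16 .044;0 0 0 .22 .044;0 0 0 .22 .044';python3 -c "
from h import *
s=arm.observe();print(s['ft_torque'],s['force']);M=R.from_rotvec(s['ee_rot']).as_matrix();print(np.degrees(np.arctan2(M[1,0],M[0,0])))"
```

```text
clock: 6.95
position: [0.5713, 0.0511, 0.2656]
ee_rot: [1.017, 2.972, 0.0]
force: [-2.6, -1.6, 12.4]
width: 0.524
gripper_force: 12.0
clock: 7.35
position: [0.5713, 0.051, 0.2655]
ee_rot: [1.336, 2.843, -0.0]
force: [-3.7, -2.4, 12.6]
width: 0.516
gripper_force: 12.0
[-0.59681329  0.76449041 -0.05791592] [-3.67759539 -2.40027881 12.64712814]
129.6577015976094
```

```bash
python3 -m inch '0 0 -.0015 0 .044;0 0 -.003 0 .044;0 0 -.0045 0 .044;0 0 -.006 0 .044;0 0 -.006 0 .044' 5; python3 -m inch '0 0 0 0 .055;0 0 0 0 .07;0 0 0 0 .075;0 0 0 0 .075';python3 -c "
from h import *
s=arm.observe();print(s['ft_torque'],s['force'])"
```

```text
clock: 7.85
position: [0.5712, 0.0511, 0.271]
ee_rot: [1.333, 2.844, -0.0]
force: [-0.4, -3.4, 4.1]
width: 0.52
gripper_force: 5.0
clock: 8.25
position: [0.571, 0.0519, 0.2706]
ee_rot: [-1.331, -2.845, 0.0]
force: [-1.0, 0.7, -0.3]
width: 0.795
gripper_force: 0.0
[-0.06148834  0.01090141  0.02748038] [-1.04404342  0.65790219 -0.29001113]
```

Released. I'll rise, roll back so the dial is in clear view, and look again.

```bash
python3 -m inch '0 0 -.03 0 .078;0 0 -.07 0 .078;0 0 -.078 0 .078;0 0 -.078 0 .078;0 0 -.078 0 .078'; python3 -m inch '0 0 0 -.12 .078;0 0 0 -.25 .078;0 0 0 -.3 .078;0 0 0 -.3 .078;0 0 0 -.3 .078'
python3 - <<'E'
from h import *
np.set_printoptions(precision=4,suppress=True)
s=arm.observe();cal=arm.get_calibration("wrist")
im=save("wrist","w4.png")
np.savez("w4.npz",pose=cal["pose"])
print(s["position"])
c=cv2.convertScaleAbs(im[150:300,180:380,::-1],alpha=1.5,beta=25)
cv2.imwrite("pics/w4c.png",cv2.resize(c,None,fx=4,fy=4,interpolation=cv2.INTER_CUBIC))
E
```

```text
clock: 8.75
position: [0.5707, 0.0518, 0.348]
ee_rot: [-1.331, -2.844, 0.0]
force: [-0.7, 0.2, 0.4]
width: 0.85
gripper_force: 0.0
clock: 9.25
position: [0.5708, 0.0516, 0.3477]
ee_rot: [-0.895, -3.01, 0.001]
force: [-0.1, 0.4, 0.1]
width: 0.853
gripper_force: 0.0
[0.5708 0.0516 0.3477]
```

View pics/w4c.png

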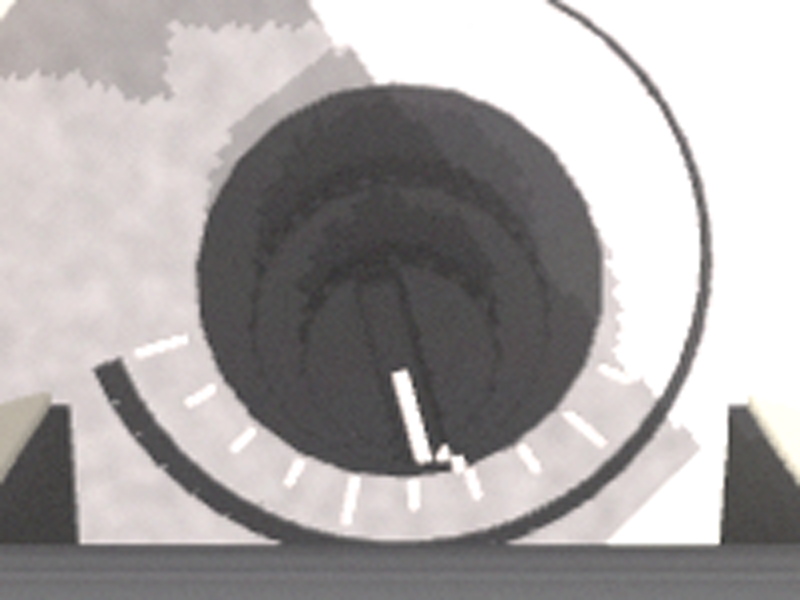

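The inner line runs (400, 372) to (423, 460). The ring's line shows just past it at about (445, 455) and (459, 465), so the two are close to aligned.

Run:
```python
from h import *
from scipy.optimize import least_squares
cal=arm.get_calibration("wrist");cal["pose"]=np.load("w4.npz")["pose"]
p=lambda x,y,z: onz("wrist",(150+y/4-.4,180+x/4-.4),z,cal)[:2]
W=np.array([p(x,y,.089) for x,y in [(198,272),(603,272),(400,84),(400,475),(267,135),(532,133),(252,405),(560,395)]])
r=least_squares(lambda q:np.hypot(*(W-q[:2]).T)-q[2],[.57,.052,.036]);C=r.x[:2];print(r.x)
a=lambda v:np.degrees(np.arctan2(v[1],v[0]))
print("ring",a(p(459,463,.089)-C),a(p(444,455,.111)-C))
i,o=p(400,372,.131),p(423,460,.131);print("inner",a(o-i),a(o-C))
print("ticks",[a(p(x,y,.075)-C) for x,y in((160,346),(200,395),(243,439),(294,472),(350,500),(414,495),(474,483),(528,459),(586,430))])
```

```text
[0.57055885 0.05270801 0.0354835 ]
ring -15.6106001656762 -15.639650829514459
inner -19.258356414821765 -20.577516515495592
ticks [np.float64(-103.7675378885257), np.float64(-89.1170941907828), np.float64(-74.17655232059302), np.float64(-59.48326196830499), np.float64(-44.84281416300808), np.float64(-29.94152073419782), np.float64(-15.208689062679232), np.float64(-0.8803598052697703), np.float64(14.060715628256853)]
```

Run:
```python
from h import *
for n,box in(("w1",(275,290,197,226)),("w3",(262,285,234,266)),("w4",(274,287,238,270))):
    cal=arm.get_calibration("wrist")
    if n!="w1": cal["pose"]=np.load(n+".npz")["pose"]
    else:  # orientation from w1 state: tool yaw difference, use tool-fixed camera rotation
        s=arm.observe();Mn=R.from_rotvec(s["ee_rot"]).as_matrix();Mo=R.from_rotvec([.569,3.087,-.005]).as_matrix()
        P=np.array(cal["pose"]);P[:3,:3]=Mo@Mn.T@P[:3,:3];P[:3,3]=[.579,.047,.405]+Mo@Mn.T@(P[:3,3]-s["position"]);cal["pose"]=P
    g=cv2.imread(f"pics/{n}.png").min(2).astype(float);x0,x1,y0,y1=box
    lab=cv2.connectedComponentsWithStats((g[y0:y1,x0:x1]>105).astype(np.uint8))
    k=1+np.argmax(lab[2][1:,4]);ys,xs=np.nonzero(lab[1]==k);
    Q=np.array([onz("wrist",(y+y0,x+x0),.131,cal)[:2] for x,y in zip(xs,ys)]);w=g[ys+y0,xs+x0]-60
    m=np.average(Q,0,w);D=(Q-m);v=np.linalg.eigh((D*w[:,None]).T@D)[1][:,1];v*=np.sign(v[0])
    print(n,len(xs),np.degrees(np.arctan2(v[1],v[0])),np.ptp(D@v),(xs.min()+x0,xs.max()+x0,ys.min()+y0,ys.max()+y0))
```

```text
w1 56 -17.722756301750568 0.013919380968068478 (np.int64(281), np.int64(284), np.int64(202), np.int64(220))
w3 99 -18.197741361578924 0.014993344626729754 (np.int64(266), np.int64(279), np.int64(240), np.int64(261))
w4 86 -18.56241666013332 0.014648432510394774 (np.int64(278), np.int64(286), np.int64(243), np.int64(265))
```

```bash
python3 -c "
from cell import arm
print(arm.sign_off())"
```

```text
the job is handed in; nothing more can be done
None
```

I turned the ring about 59° clockwise to the +30° click and let it spring back up. That is the nearest click to the inner knob's setting: the pointers sit about 3° apart in the last picture. The knob's angle was unchanged within measuring error, nothing else was touched, and the job is handed in.

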